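# Push a shelf label holder home behind the rail lip and hold it against its spring

### The job

Take the wide label holder out of the slotted stand and push its tongue down behind the lip of the empty bay on the reagent shelf's front rail, until both ends of its shoulder sit fully down on the lip against the ejector spring. Finish still gripping it and pressing it home, upright, because the locking screw goes in next; do not force it hard, and leave the narrow holder and the other things where they are.

Things in the scene. Friction and masses are not known exactly. Their poses are not given: they have to be found in the camera images.
- wide_holder_mid (a point): Centre (half-way up) of the wide white label holder, an upright plate 60 mm wide (y), 90 tall (z, up), 9.5 thick (x), about 60 g. x points from its card side to its flat back. It starts in either slot of the stand, at most 4 degrees off upright, back turned away from the robot, its top 60 mm clear. The upper 68 mm is a 9.5 mm thick card frame, the lowest 22 mm a thinner tongue.
- tongue (a point): Wide holder: middle of the tongue's lower edge, 45 mm below and 2.5 mm to +x of wide_holder_mid, same axes. The tongue is 4.5 mm thick, 22 mm long, flush with the holder's back (+x) face, its toe rounded. The frame above overhangs it by 5 mm towards -x; the underside of that overhang is the shoulder.
- shoulder_l (a point): On the wide holder: left (+y) end of the shoulder, 27 mm from the middle, 22 mm above the tongue's lower edge; axes as there.
- shoulder_r (a point): On the wide holder: right (-y) end of the shoulder, 27 mm from the middle, 22 mm above the tongue's lower edge; axes as there.
- narrow_holder_mid (a point): Centre of the narrow label holder in the stand's other slot: the same but 36 mm wide. Not to be used.
- stand: Grey slotted stand, 100 x 84 x 40 mm (x, y, z), fixed. Origin at the centre of its underside. Two slots, 50 mm apart (at x = -25 and +25 mm), each 11 mm wide in x, 66 mm long in y, 30 mm deep (floor 10 mm above the bench). Between stand and shelf a tall microscope (x > 0.5, y -0.07 to 0.22 m, 0.59 m tall) blocks the straight way: carry the holder round in front of it.
- bay (a point): Empty bay of the rail: point on the front face of the rail's back wall, mid-bay, level with the lip top, 90 mm above the bench. x into the shelf, y left along the rail, z up. The lip is 3 mm thick with a rounded top, x -10 to -7 mm; the tongue goes down between lip and wall, back to the wall. Cheeks leave the bay 72 mm long. Home: shoulder on the lip top, tongue edge 22 mm below it, holder centre 23 mm above it.
- shelf: White reagent shelf, fixed, 280 mm wide (y), 140 deep (x), deck 106 mm above the bench, with an aluminium label rail along its front. Origin: below the rail's back wall, mid-rail; the empty bay is 70 mm to the right (-y), a like holder is screwed fast 70 mm to the left. The back wall rises 18 mm above the lip, so it can be felt for and slid down. Bottles stand 65 mm and more behind it.
- ejector (a joint): Sprung bar across the floor of the empty bay, its top 16 mm below the lip top when free. Value in m: 0 free, grows as it is pressed down, 0.006 with the holder home, stop at 0.008. It pushes up with 3 N when free and 8 N at home, and lifts the holder again if it is let go.
- reagent_amber: Amber bottle, 58 mm wide, 117 mm tall, on the shelf deck; origin at its underside. Bystander.
- dye_bottle: Small white bottle with a red cap, 34 mm wide, 67 mm tall, on the shelf deck; origin at its underside. Bystander.
- vial: Small vial with a grey cap, 23 mm wide, 51 mm tall, on the shelf deck; origin at its underside. Bystander.
- timer: Bench timer, 62 x 68 x 19 mm, flat on the bench; origin at its underside. Bystander.
- marker: Black marker pen, 138 mm long, lying on the bench. Bystander.
- forceps: Forceps, 128 mm long, lying on the bench. Bystander.

How it is judged:
On the way, in this order (a step that is already met when the one before it is completed fails the run):
1. the wide holder is gripped and lifted clear of the stand (height (world z) of tongue above 0.05 m and contact force between the fingers and wide_holder above 1 N), for 0.1 s.
2. its tongue has entered behind the lip of the empty bay (x of tongue in the frame of bay between -0.0065 and 0.001 m and y of tongue in the frame of bay between -0.008 and 0.008 m and z of tongue in the frame of bay below -0.005 m), for 0.1 s.
At the end, for the whole second after the job is handed in: The wide holder's tongue is behind the lip of the empty bay, within 8 mm of mid-bay, both ends of its shoulder within 2.5 mm of the lip top, upright within 0.14 rad and still; the ejector is pressed down at least 3.5 mm, and the fingers still grip the holder (x of tongue in the frame of bay between -0.0065 and 0.001 m and y of tongue in the frame of bay between -0.008 and 0.008 m and z of shoulder_l in the frame of bay between -0.003 and 0.0025 m and z of shoulder_r in the frame of bay between -0.003 and 0.0025 m and value of joint ejector above 0.0035 m and angle between wide_holder_mid's own z axis and vertical below 0.14 rad and contact force between the fingers and wide_holder above 1 N and linear speed of wide_holder below 0.02 m/s); the arm keeps its last pose, push and grip.
It fails at once if the holder is forced against the shelf with more than 50 N (contact force between wide_holder and shelf above 50 N).
It fails at once if the narrow holder or another thing is moved more than 25 mm (distance of any of narrow_holder_mid, reagent_amber, dye_bottle, vial, timer, marker, forceps from where it was at the start of the episode above 0.025 m).
It also fails if it takes over 45 s, if anything falls off the work surface, if the arm or the gripper's body presses on something with over 40 N, if the wrist force passes 120 N, or if a joint passes its speed limit or range.

### The arm

A 6-joint arm with a two-finger parallel gripper is mounted at the origin on a cart in front of the work surface, level with it; the furniture and walls round the work are solid. World frame = base frame: x ahead of the robot, y to its left, z up, the work surface at z = 0. Lengths are in m, angles in rad, forces in N, time in s.
With the tool pointing down it reaches from about 0.3 to 0.875 m from the base axis. Payload 6.4 kg.
Tool frame: the origin (TCP) lies at the very end of the fingers, on their centre line; the grasp point (between the pads) lies grip_point_offset behind it (grip_point_offset is the distance from the TCP to the grasp point, in m); y points along the fingers, x is the direction in which the jaws open and shut, and the axes are right-handed (so a half turn about y gives the same grasp; the last joint's range is limited). The gripper opens to 85 mm and grips with 20 to 120 N. Pads are 22 mm wide; open, the fingers measure 114 mm over their backs; the gripper's body (76 mm by 85 mm) begins 54 mm behind the grasp point. The pads swing forward as they close: fully open they stand 13 mm farther back than shut.
Start: joints at [-0.206, 0.181, 1.607, -0, 1.354, -0.206], TCP at [0.575, 0, 0.231] pointing down, gripper open.
Joint ranges: [-2.99, 2.99], [-0.89, 2.07], [0.3, 2.58], [-1.14, 4.28], [0, 2.63], [-3.12, 3.12]. Speed limits (rad/s): [2.57, 2.57, 3.01, 3.14, 3.14, 3.14].

### API

Orientations are given as a unit quaternion [w, x, y, z].
In Python, from bench import get_obs, camera, camera_model, hand_in, grip_point_offset gives the robot as it stands.
- The arm moves only by the shell command python3 -m jog 'ROWS'. ROWS is JSON, a list of rows, each a list of 7 numbers: the shift along the tool's x, y, z in mm, then the turn, a rotation vector about the tool's x, y, z in degrees, then the gripper's target within -1 to 1 (shut at 1, half-way at 0, fully open at -1). In form: [[x, y, z, ax, ay, az, grip], ...]. A call has 1 to 8 rows; each row shifts and turns the commanded pose from where the row before left it, along the tool's axes as they then stand; what a row does not reach is not made up. A row lasts 1/12 s, in which the tool goes at most 41.7 mm and 7.16 degrees, less where a joint would pass 70% of its speed; a pose out of reach is approached as far as the arm can. A call is refused whole if a number of a shift passes 41.7 or a number of a turn 7.16, either way. A call with a gripper value outside its range is refused whole. The fingers move at their own pace and stop on an object; the grip force is fixed at half the most. Time passes only in rows, so rows that do not move let the fingers close. It gives the time, the measured TCP pose, the force and the opening at its end, in the units of the state.
- get_obs(): the state, without advancing time (a new reading comes with each control period).
- camera(name): name is "scene" or "side" or "wrist"; returns the picture (480x640x3 uint8, blue, green, red); there is no depth.
- camera_model(name): a dict with "K" (3x3 intrinsics, pixels), "distortion" ([k1, k2, p1, p2, k3] as OpenCV has them; the pictures are not rectified), "pose" (4x4, takes a point from camera to world coordinates). Camera axes: x right, y down, z forward; pixel columns grow to the right and rows downward; lengths in m; the calibration is good to about 2 mm. A picture is of the moment at which its call begins: read the wrist's pose just before it. camera_model takes no time and is no camera call; for the wrist camera it gives the pose at the moment of the call.
- hand_in(): hands the job in, once; it reports no verdict.
The state is a dict: "time_s": time; "q": joint angles; "dq": joint speeds; "joint_efforts": joint torques, N m; "eef_pos": TCP position; "eef_rot": TCP orientation; "wrist_force": force on the tool from outside, world axes, zero at the start; "torque": the same for the moment, N m; "opening": opening from 0.0 (shut) to 1.0 (fully open).
Only numpy, scipy, OpenCV 4.12 (cv2) and the standard library are available. Lean on these libraries where they do the work, as an engineer would, in place of code of your own. Each camera call takes 0.05 s, during which the arm holds its last target.

## Working session

There is one attempt and no reset: what is moved stays moved. The work goes in short steps, Python scripts to look and compute and a shell command to move; the robot and the scene stay as the last step left them, time stands still between calls to the robot, and variables do not carry over. Pictures are saved under pics/ and viewed, and the job is handed in when it is done.

```bash
ls; mkdir -p pics; python3 - <<'E'
from bench import *
import cv2
o=get_obs();print({k:o[k] for k in ('time_s','eef_pos','eef_rot','opening')},grip_point_offset)
for n in ("scene","side","wrist"):
    m=camera_model(n);print(n,m);cv2.imwrite(f'pics/{n}0.png',camera(n))
E
```

```text
pics
{'time_s': 0.0, 'eef_pos': array([5.74434084e-01, 1.55496773e-04, 2.30370651e-01]), 'eef_rot': array([ 7.07229121e-01, -7.06983878e-01,  6.06903082e-04,  6.31106261e-04]), 'opening': 1.0008851702569321} 0.0187
scene {'K': array([[503.25751987,   0.        , 312.47628642],
       [  0.        , 503.25751987, 238.09122571],
       [  0.        ,   0.        ,   1.        ]]), 'distortion': array([-0.0641636,  0.       ,  0.       ,  0.       ,  0.       ]), 'pose': array([[ 0.38964942, -0.45487741,  0.80078703, -0.62837909],
       [-0.92087893, -0.20420275,  0.3320892 , -0.35477556],
       [ 0.01246304, -0.86682627, -0.49845451,  0.82795369],
       [ 0.        ,  0.        ,  0.        ,  1.        ]])}
side {'K': array([[616.80621097,   0.        , 325.91916674],
       [  0.        , 616.80621097, 244.60437149],
       [  0.        ,   0.        ,   1.        ]]), 'distortion': array([-0.01555428,  0.        ,  0.        ,  0.        ,  0.        ]), 'pose': array([[-0.94480167, -0.20694458,  0.25401525,  0.09305585],
       [-0.32754746,  0.61528048, -0.71703737,  1.42573163],
       [-0.00790363, -0.76066015, -0.6491022 ,  1.29060065],
       [ 0.        ,  0.        ,  0.        ,  1.        ]])}
wrist {'K': array([[333.88276154,   0.        , 319.12169016],
       [  0.        , 333.88276154, 242.35226022],
       [  0.        ,   0.        ,   1.        ]]), 'distortion': array([-0.01198237,  0.        ,  0.        ,  0.        ,  0.        ]), 'pose': array([[ 9.99997447e-01,  1.48485520e-03, -1.70311603e-03,
         5.73754646e-01],
       [ 9.87984708e-04, -9.65223606e-01, -2.61423822e-01,
         6.54916809e-02],
       [-2.03206432e-03,  2.61421472e-01, -9.65222609e-01,
         3.73623150e-01],
       [ 0.00000000e+00,  0.00000000e+00,  0.00000000e+00,
         1.00000000e+00]])}
```

View pics/scene0.png

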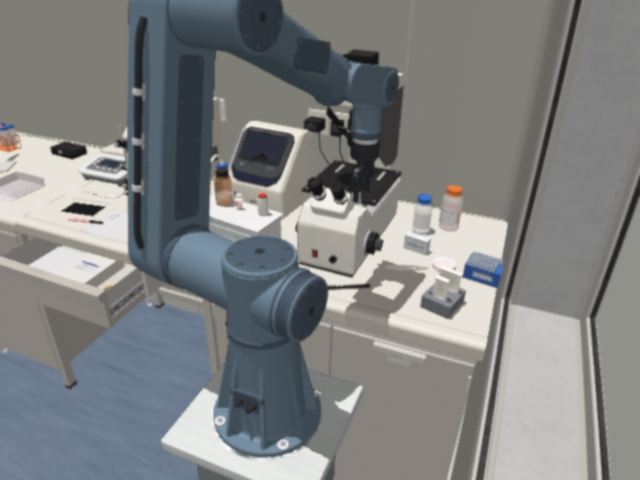

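View pics/side0.png

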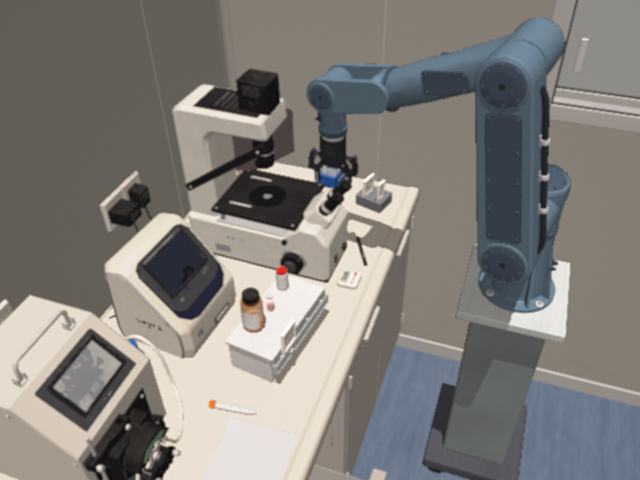

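View pics/wrist0.png

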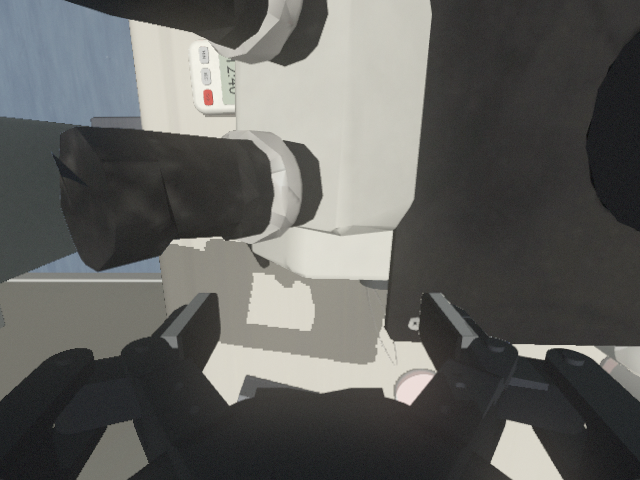

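```bash
cat > h.py <<'E'
from bench import *
import cv2, numpy as np
from scipy.spatial.transform import Rotation as R
def ray(m,uv):
    p=cv2.undistortPoints(np.array([[uv]],float),m["K"],m["distortion"])[0,0]
    T=m["pose"]; d=T[:3,:3]@[p[0],p[1],1]; return T[:3,3],d/np.linalg.norm(d)
def atz(m,uv,z):
    o,d=ray(m,uv); return o+d*(z-o[2])/d[2]
def tri(rays):
    A=np.zeros((3,3));b=np.zeros(3)
    for o,d in rays:
        P=np.eye(3)-np.outer(d,d);A+=P;b+=P@o
    X=np.linalg.solve(A,b); return X,[np.linalg.norm((np.eye(3)-np.outer(d,d))@(X-o))*1000 for o,d in rays]
def proj(m,X):
    T=np.linalg.inv(m["pose"]);rv=cv2.Rodrigues(T[:3,:3])[0]
    return cv2.projectPoints(np.array(X,float).reshape(-1,3),rv,T[:3,3],m["K"],m["distortion"])[0][:,0]
def crop(img,x0,y0,x1,y1,s,name):
    c=cv2.resize(img[y0:y1,x0:x1],None,fx=s,fy=s,interpolation=cv2.INTER_CUBIC)
    cv2.imwrite(name,c)
E
python3 - <<'E'
from h import *
a=cv2.imread('pics/scene0.png');b=cv2.imread('pics/side0.png')
u=crop(a,400,240,500,320,8,'pics/sc_stand.png');crop(b,350,170,400,215,12,'pics/si_stand.png')
crop(b,220,270,340,380,5,'pics/si_shelf.png');crop(a,200,180,290,250,8,'pics/sc_shelf.png')
E
```

```text
(no output)
```

View pics/sc_stand.png

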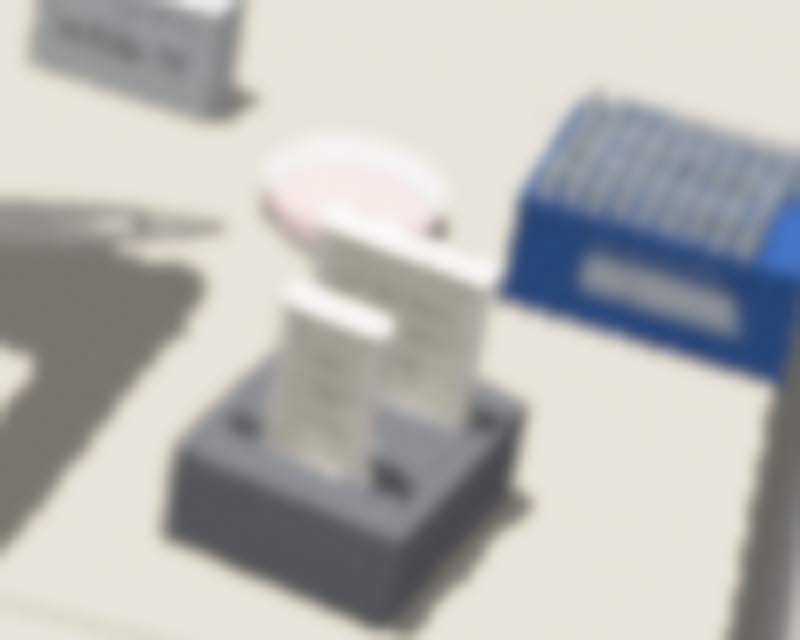

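View pics/si_stand.png

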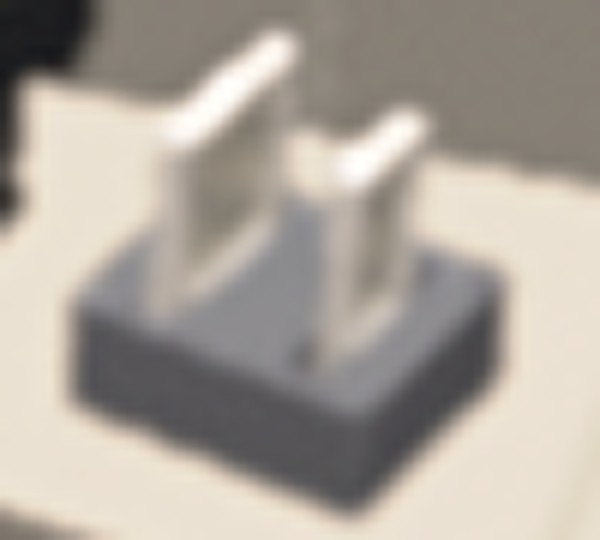

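View pics/si_shelf.png

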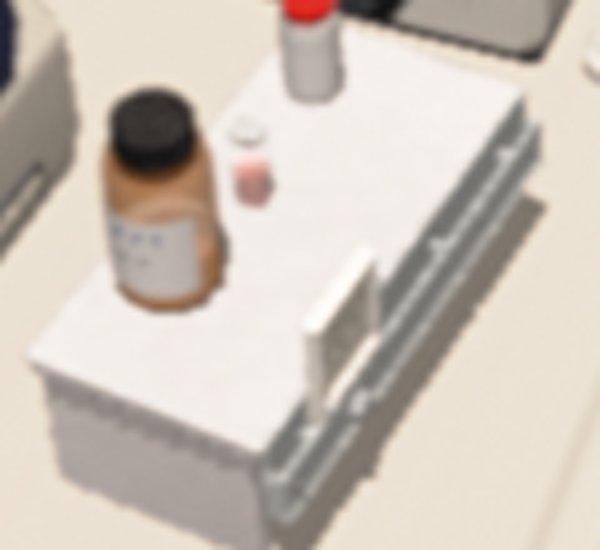

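View pics/sc_shelf.png

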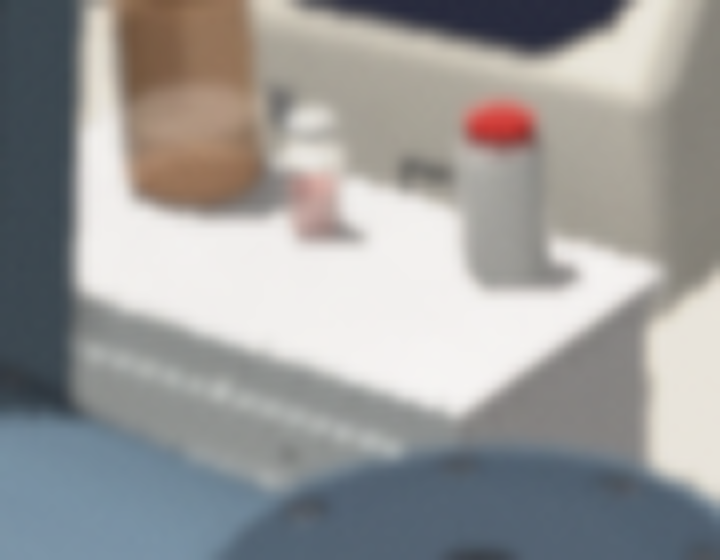

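```bash
python3 - <<'E'
from h import *
ms,md=camera_model('scene'),camera_model('side')
S=lambda x,y:ray(ms,(400+x/8-.5,240+y/8-.5)); D=lambda x,y:ray(md,(350+x/12-.5,170+y/12-.5))
def p(n,a,b): X,e=tri([S(*a),D(*b)]);print(n,X.round(4),np.round(e,1))
p('wide top L',(328,217),(180,128));p('wide top R',(492,275),(282,42))
p('nar top L',(292,292),(350,172));p('nar top R',(388,330),(412,118))
for n,uv in dict(stF_L=(175,450),stF_R=(400,540),st_BR=(522,410)).items(): print(n,atz(ms,(400+uv[0]/8-.5,240+uv[1]/8-.5),.04).round(4))
for n,uv in dict(nearR=(350,415),nearL=(75,305),farR=(500,275)).items(): print(n,atz(md,(350+uv[0]/12-.5,170+uv[1]/12-.5),.04).round(4))
print('shelf side')
A=lambda x,y,z:atz(md,(220+x/5-.5,270+y/5-.5),z).round(4)
print('deck near front',A(262,452,.106),'deck far front',A(522,95,.106),'rail far end top',A(538,140,.09), 'rail near end', A(285,515,.09),'cheek',A(507,155,.09),A(440,245,.09),A(362,400,.09),A(308,432,.09))
B=lambda x,y,z:atz(ms,(200+x/8-.5,180+y/8-.5),z).round(4)
print('deck far front corner scene',B(462,415,.106),'far back',B(662,268,.106))
E
```

```text
wide top L [ 0.5423 -0.242   0.1018] [2.8 2.8]
wide top R [ 0.5288 -0.2975  0.1003] [1.1 1.1]
nar top L [ 0.4923 -0.2391  0.101 ] [1.8 1.8]
nar top R [ 0.4833 -0.2716  0.1004] [1.4 1.4]
stF_L [ 0.4741 -0.2111  0.04  ]
stF_R [ 0.455  -0.2885  0.04  ]
st_BR [ 0.5436 -0.3143  0.04  ]
nearR [ 0.4825 -0.212   0.04  ]
nearL [ 0.5714 -0.2379  0.04  ]
farR [ 0.4595 -0.2909  0.04  ]
shelf side
deck near front [0.5397 0.5669 0.106 ] deck far front [0.5014 0.2934 0.106 ] rail far end top [0.4871 0.3083 0.09  ] rail near end [0.5201 0.5873 0.09  ] cheek [0.4993 0.3244 0.09  ] [0.5107 0.3979 0.09  ] [0.5111 0.5088 0.09  ] [0.529  0.5364 0.09  ]
deck far front corner scene [0.5014 0.2899 0.106 ] far back [0.6384 0.2748 0.106 ]
```

```bash
python3 -m jog '[[-5,0,-20,0,0,0,-1],[-8,0,-35,0,0,0,-1],[-8,0,-35,0,0,0,-1],[-8,0,-35,0,0,0,-1],[-8,0,-35,0,0,0,-1],[-4,0,-35,0,0,0,-1],[0,0,-20,0,7,0,-1],[0,0,0,0,6.7,0,-1]]'; python3 -m jog '[[0,0,0,0,0,0,-0.2]]'
python3 - <<'E'
from h import *
o=get_obs();m=camera_model('wrist');cv2.imwrite('pics/w1.png',camera('wrist'));np.save('pics/w1.npy',m['pose'])
print(o['time_s'],o['eef_pos'],R.from_quat(o['eef_rot'][[1,2,3,0]]).as_matrix().round(4),o['opening'],o['wrist_force'])
E
```

```text
time_s: 0.82
eef_pos: [0.5332, -0.2194, 0.231]
eef_rot: [-0.701, 0.702, -0.088, 0.088]
wrist_force: [-0.7, 0.9, -0.2]
opening: 0.999
time_s: 0.9
eef_pos: [0.5335, -0.2164, 0.2308]
eef_rot: [0.702, -0.702, 0.087, -0.086]
wrist_force: [-0.6, -0.1, 0.9]
opening: 0.884
0.9 [ 0.53345565 -0.21642343  0.23081232] [[ 9.699e-01 -7.000e-04  2.435e-01]
 [-2.435e-01  5.000e-04  9.699e-01]
 [-8.000e-04 -1.000e+00  3.000e-04]] 0.8838023200059812 [-0.55760164 -0.14011079  0.92988089]
```

View pics/w1.png

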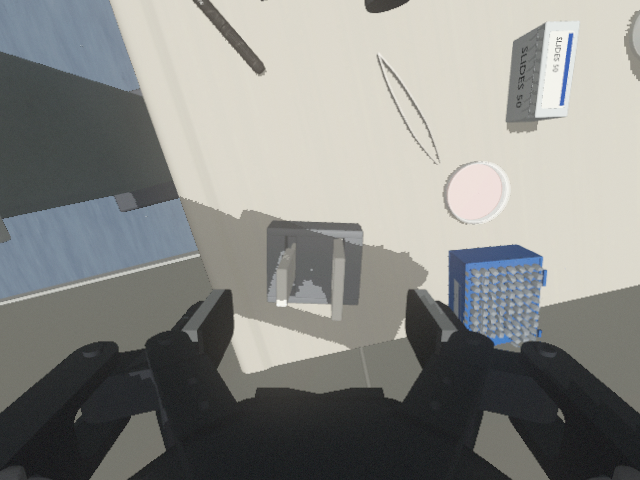

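```bash
python3 - <<'E'
from h import *
a=cv2.imread('pics/w1.png');crop(a,255,210,375,330,6,'pics/w1c.png')
E
```

```text
(no output)
```

View pics/w1c.png

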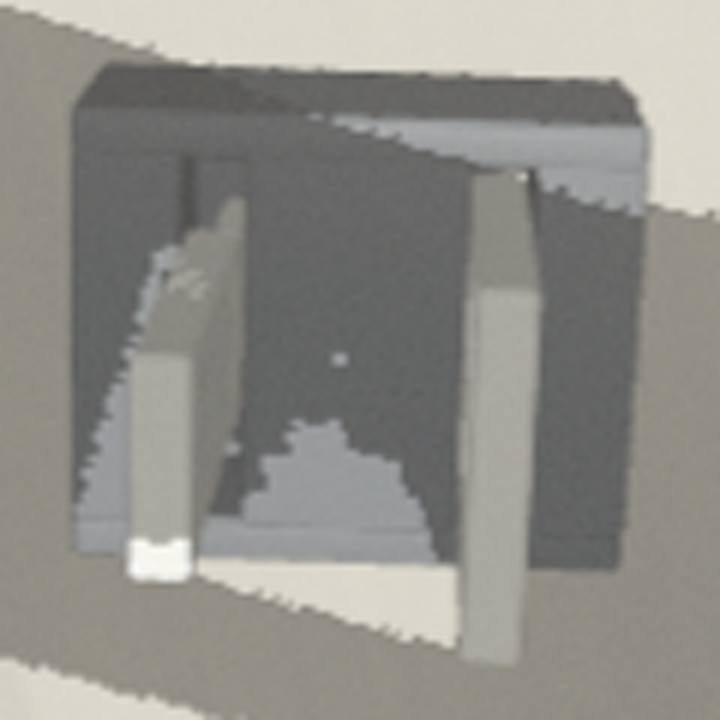

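```bash
python3 - <<'E'
from h import *
m=camera_model('wrist');m['pose']=np.load('pics/w1.npy')
ms,md=camera_model('scene'),camera_model('side')
c=lambda x,y:(255+x/6-.5,210+y/6-.5)
for n,uv in dict(L1=(472,289),L2=(542,292),R1=(464,662),R2=(520,662),nL1=(132,354),nL2=(190,354),nR1=(128,580),nR2=(190,580)).items(): print(n,atz(m,c(*uv),.1).round(4))
S=lambda x,y:ray(ms,(400+x/8-.5,240+y/8-.5)); D=lambda x,y:ray(md,(350+x/12-.5,170+y/12-.5))
print(tri([ray(m,c(507,290)),S(328,217),D(180,128)]),tri([ray(m,c(492,662)),S(492,275),D(282,42)]))
# pads projected
E
```

```text
L1 [ 0.5388 -0.2412  0.1   ]
L2 [ 0.5484 -0.2441  0.1   ]
R1 [ 0.5239 -0.2985  0.1   ]
R2 [ 0.5321 -0.3006  0.1   ]
nL1 [ 0.4887 -0.2389  0.1   ]
nL2 [ 0.4969 -0.2409  0.1   ]
nR1 [ 0.4783 -0.2732  0.1   ]
nR2 [ 0.4873 -0.2754  0.1   ]
(array([ 0.54298996, -0.24213782,  0.10151318]), [np.float64(0.6642114408738746), np.float64(2.958819289496451), np.float64(2.7439084648430345)]) (array([ 0.52842482, -0.29805264,  0.1006189 ]), [np.float64(1.0689632818712471), np.float64(1.4334763949891418), np.float64(1.04174360237047)])
```

```bash
python3 -m jog '[[5,0,-15,0,0.4,0,0.3],[5,0,-20,0,0,0,0.3],[5,0,-17,0,0,0,0.3],[0,0,0,0,0,0,0.3],[0,0,0,0,0,0,0.3]]'
python3 - <<'E'
from h import *
o=get_obs();m=camera_model('wrist');im=camera('wrist');cv2.imwrite('pics/w2.png',im);np.save('pics/w2.npy',m['pose'])
crop(im,240,120,440,320,4,'pics/w2c.png') if 0 else crop(im,220,100,400,280,4,'pics/w2c.png')
print(o['time_s'],o['eef_pos'],R.from_quat(o['eef_rot'][[1,2,3,0]]).as_matrix().round(4),o['opening'],o['wrist_force'])
E
```

```text
time_s: 1.37
eef_pos: [0.536, -0.2698, 0.231]
eef_rot: [0.702, -0.702, 0.087, -0.087]
wrist_force: [1.1, -0.0, 0.4]
opening: 0.35
1.3667 [ 0.53597737 -0.26981115  0.23100625] [[ 9.700e-01 -3.000e-04  2.433e-01]
 [-2.433e-01  4.000e-04  9.700e-01]
 [-4.000e-04 -1.000e+00  3.000e-04]] 0.34989825383951895 [ 1.12500392 -0.03445432  0.37970007]
```

View pics/w2.png

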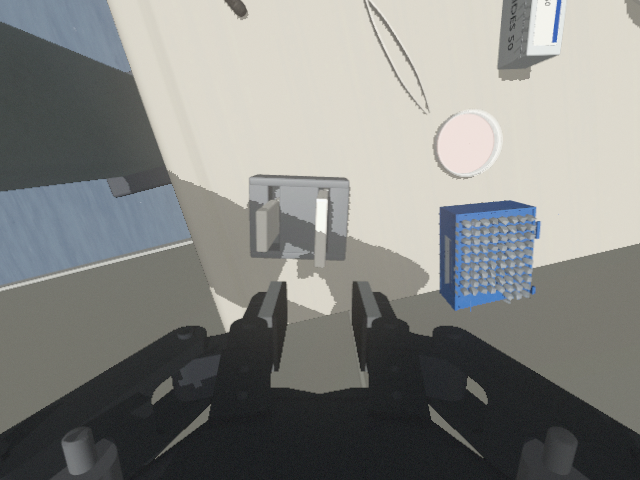

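View pics/w2c.png

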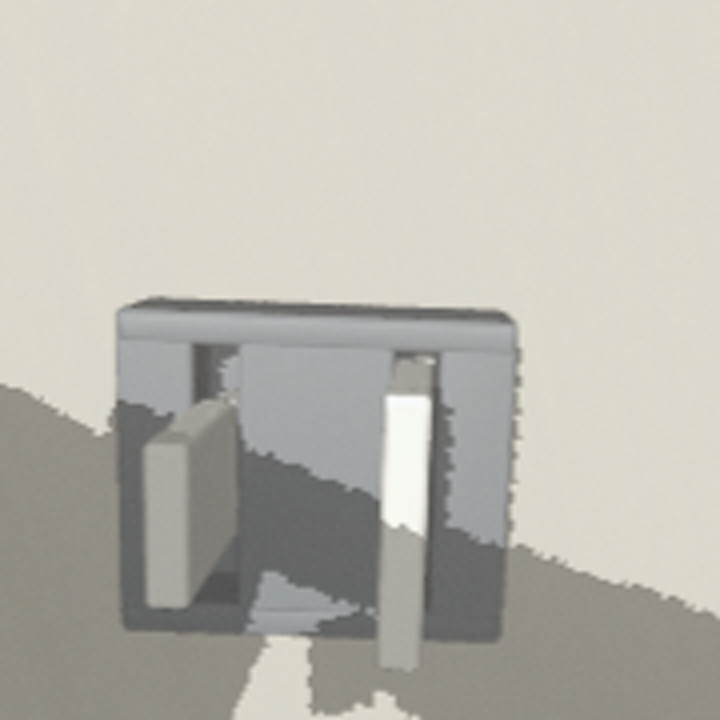

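```bash
python3 - <<'E'
from h import *
m=camera_model('wrist');m1=dict(m,pose=np.load('pics/w1.npy'));m2=dict(m,pose=np.load('pics/w2.npy'))
c=lambda x,y:(255+x/6-.5,210+y/6-.5);d=lambda x,y:(220+x/4-.5,100+y/4-.5)
for a,b in (((507,290),(409,395)),((492,662),(400,668))): print(tri([ray(m1,c(*a)),ray(m2,d(*b))]),atz(m2,d(*b),.1))
for uv in ((386,395),(432,395),(380,668),(419,668)): print(atz(m2,d(*uv),.1))
E
```

```text
(array([ 0.5438607 , -0.24261257,  0.09979867]), [np.float64(0.2413544672803401), np.float64(0.24135446728024507)]) [ 0.5441071  -0.24257625  0.1       ]
(array([ 0.5279525 , -0.2997526 ,  0.09959131]), [np.float64(0.017300130006842045), np.float64(0.01730013000699641)]) [ 0.52796962 -0.29961509  0.1       ]
[ 0.53952404 -0.24143166  0.1       ]
[ 0.54869016 -0.24372057  0.1       ]
[ 0.5237596  -0.29856436  0.1       ]
[ 0.53196904 -0.30061338  0.1       ]
```

```bash
python3 -m jog '[[0,25,-1.3,0,0.7,0,0.3],[0,38,0,0,0,0,0.3],[0,38,0,0,0,0,0.3],[0,35,0,0,0,0,0.3],[0,20,0,0,0,0,0.3],[0,7,0,0,0,0,0.3],[0,0,0,0,0,0,0.3]]'
python3 - <<'E'
from h import *
o=get_obs();im=camera('wrist');cv2.imwrite('pics/w3.png',im)
print(o['time_s'],o['eef_pos'],o['opening'],o['wrist_force'])
E
```

```text
time_s: 2.0
eef_pos: [0.5345, -0.2686, 0.0662]
eef_rot: [0.702, -0.7, 0.092, -0.089]
wrist_force: [0.1, -0.0, 0.3]
opening: 0.349
2.0 [ 0.53454318 -0.26859944  0.06621703] 0.3492810264681289 [ 0.09075694 -0.02957374  0.29323539]
```

View pics/w3.png

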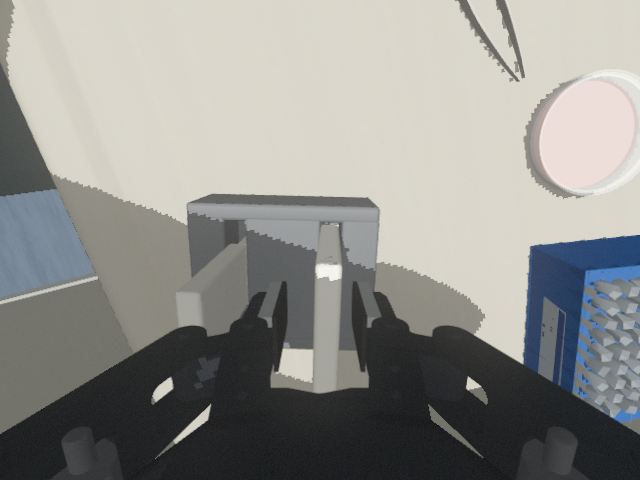

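```bash
python3 -m jog '[[2.1,0,-2.1,0,0,0,0.3],[0,0,0,0,0,0,1],[0,0,0,0,0,0,1],[0,0,0,0,0,0,1],[0,0,0,0,0,0,1]]'
python3 - <<'E'
from h import *
o=get_obs()
print(o['time_s'],o['eef_pos'],R.from_quat(o['eef_rot'][[1,2,3,0]]).as_matrix().round(4),o['opening'],o['wrist_force'])
E
```

```text
time_s: 2.47
eef_pos: [0.5385, -0.274, 0.0706]
eef_rot: [-0.7, 0.702, -0.09, 0.092]
wrist_force: [-0.7, 0.3, 6.2]
opening: 0.1
2.4667 [ 0.53847414 -0.27397914  0.07064896] [[ 0.9668  0.0031  0.2554]
 [-0.2554 -0.0025  0.9668]
 [ 0.0036 -1.     -0.0016]] 0.09996566001811318 [-0.72155934  0.28750079  6.16724833]
```

```bash
python3 -m jog '[[0,-15,0,0,0,0,1],[0,-30,0,0,0,0,1],[0,-38,0,0,0,0,1],[0,-38,0,0,0,0,1],[0,-30,0,0,0,0,1],[0,-10,0,0,0,0,1],[0,0,0,0,0,0,1]]'
python3 - <<'E'
from h import *
o=get_obs();m=camera_model('wrist');im=camera('wrist');cv2.imwrite('pics/w4.png',im);np.save('pics/w4.npy',m['pose'])
s=camera('scene');cv2.imwrite('pics/s4.png',s);d=camera('side');cv2.imwrite('pics/d4.png',d)
crop(s,400,200,500,320,6,'pics/s4c.png')
print(o['time_s'],o['eef_pos'],R.from_quat(o['eef_rot'][[1,2,3,0]]).as_matrix().round(4),o['opening'],o['wrist_force'])
E
```

```text
time_s: 3.05
eef_pos: [0.5389, -0.2742, 0.2337]
eef_rot: [-0.7, 0.703, -0.089, 0.093]
wrist_force: [0.6, -0.6, -1.6]
opening: 0.1
3.05 [ 0.5389058  -0.27418863  0.23374681] [[ 0.9668  0.0063  0.2554]
 [-0.2554 -0.0048  0.9668]
 [ 0.0073 -1.     -0.0031]] 0.10017271183543694 [ 0.63183351 -0.59920037 -1.61386276]
```

View pics/w4.png

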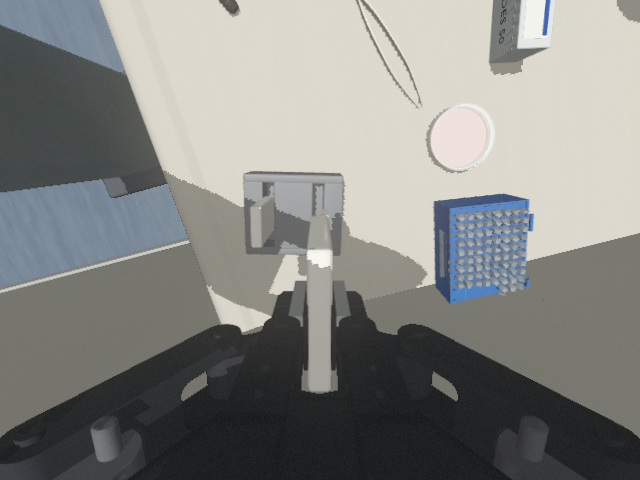

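View pics/s4c.png

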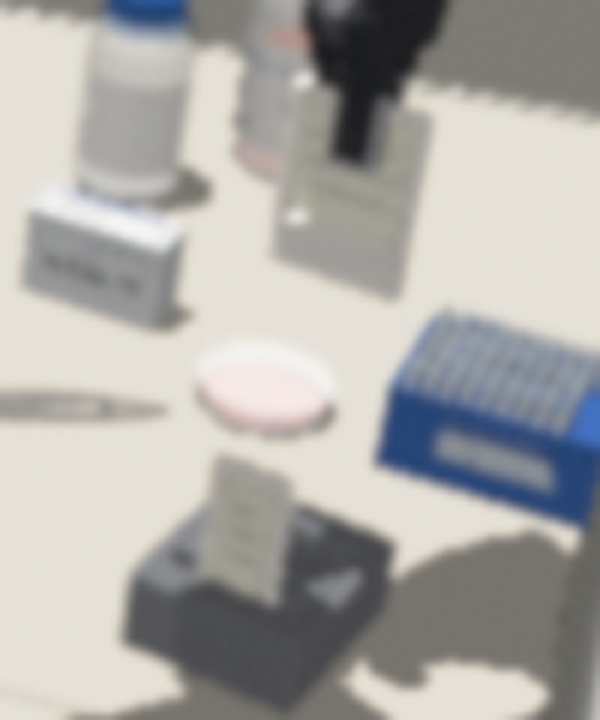

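View pics/d4.png

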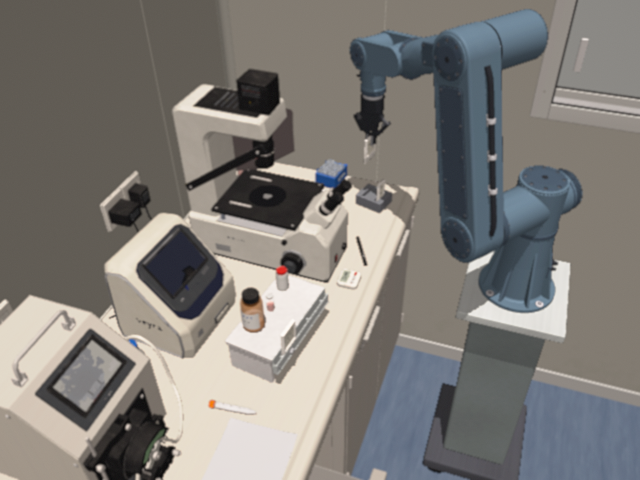

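```bash
python3 -m jog '[[-20,0,0,0,0,0,1],[-35,0,2,0,0,0,1],[-35,0,2,0,0,0,1],[-35,0,2,0,0,0,1],[-33,0,12,0,0,0,1],[-20,0,25,0,0,0,1]]' && python3 -m jog '[[-9,0,35,0,0,0,1],[-9,0,35,0,0,0,1],[-9,0,35,0,0,0,1],[-9,0,35,0,0,0,1],[-9,0,35,0,0,0,1],[-9,0,35,0,0,0,1],[-9,0,35,0,0,0,1]]'
python3 - <<'E'
from h import *
m=camera_model('wrist');m4=dict(m,pose=np.load('pics/w4.npy'))
im=cv2.imread('pics/w4.png');crop(im,270,200,370,400,3,'pics/w4c.png')
E
```

```text
time_s: 3.7
eef_pos: [0.3723, -0.185, 0.2262]
eef_rot: [0.702, -0.7, 0.094, -0.09]
wrist_force: [0.4, 0.3, -0.3]
opening: 0.099
time_s: 4.28
eef_pos: [0.376, 0.0689, 0.2271]
eef_rot: [0.701, -0.701, 0.093, -0.09]
wrist_force: [1.0, 0.4, -1.1]
opening: 0.098
```

View pics/w4c.png

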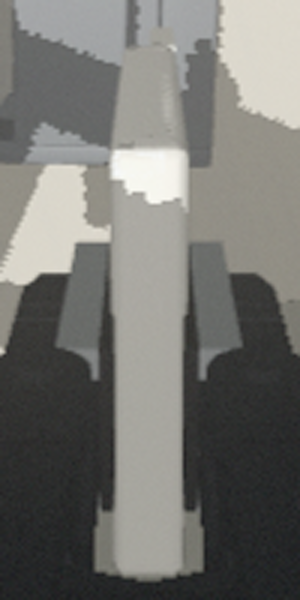

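```bash
python3 - <<'E'
from h import *
m=camera_model('wrist');m4=dict(m,pose=np.load('pics/w4.npy'))
Rt=np.array([[0.9668,.0063,.2554],[-.2554,-.0048,.9668],[.0073,-1,-.0031]]);p=np.array([0.5389058,-0.27418863,0.23374681])
c=lambda x,y:(270+x/3-.5,200+y/3-.5)
for z in (.255,.26,.265):
    P=[Rt.T@(atz(m4,c(*u),z)-p)*1000 for u in ((112,150),(187,150),(116,574),(183,574))]
    print(z,np.round(P,1).tolist(), np.linalg.norm(P[0]-P[2]))
# tongue bottom in scene crop s4c : corners (275,258),(400,298)
ms=camera_model('scene');md=camera_model('side')
for u in ((275,258),(400,298)):
    X=(ray(ms,(400+u[0]/6-.5,200+u[1]/6-.5)))
    o,d=X
    # intersect with plane tool z.. plane through tcp with normal tool x (offset ~+2.5-2mm)
    n=Rt[:,0]; t=((p-o)@n)/(d@n); print((Rt.T@(o+t*d-p)*1000).round(1))
E
```

```text
0.255 [[-5.5, -21.4, 29.4], [4.0, -21.3, 29.4], [-5.5, -21.2, -34.3], [4.2, -21.1, -34.3]] 63.61906144815938
0.26 [[-5.3, -26.4, 30.8], [3.8, -26.3, 30.8], [-5.3, -26.2, -30.2], [4.0, -26.1, -30.2]] 61.004269563041596
0.265 [[-5.1, -31.4, 32.3], [3.6, -31.3, 32.3], [-5.1, -31.2, -26.1], [3.8, -31.1, -26.1]] 58.38947767792388
[-0.  62.7 33.3]
[ -0.   61.4 -24.2]
```

```bash
python3 -m jog '[[-9,0,35,0,0,0,1],[-9,0,35,0,0,0,1],[-9,0,35,0,0,0,1],[-9,0,35,0,0,0,1],[-4,0,35,0,0,0,1],[0,0,20,0,0,0,1],[0,0,8,0,-6.8,0,1],[0,0,0,0,0,0,1]]'
python3 - <<'E'
from h import *
o=get_obs();m=camera_model('wrist');im=camera('wrist');cv2.imwrite('pics/w5.png',im);np.save('pics/w5.npy',m['pose'])
print(o['time_s'],o['eef_pos'],R.from_quat(o['eef_rot'][[1,2,3,0]]).as_matrix().round(4),o['opening'],o['wrist_force'])
E
```

```text
time_s: 4.95
eef_pos: [0.3896, 0.2748, 0.2266]
eef_rot: [-0.705, 0.706, -0.049, 0.045]
wrist_force: [-0.9, 0.1, -0.4]
opening: 0.103
4.95 [0.3895597  0.27478442 0.22658389] [[ 0.9912 -0.0046  0.1325]
 [-0.1325 -0.0014  0.9912]
 [-0.0044 -1.     -0.0019]] 0.10295185135819668 [-0.90899401  0.07427219 -0.42425125]
```

View pics/w5.png

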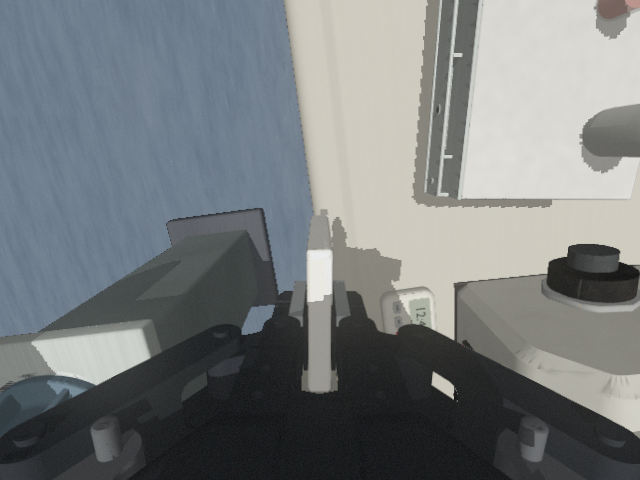

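```bash
python3 -m jog '[[0,0,25,0,0,0,1],[0,0,30,0,0,0,1],[0,0,10,0,0,0,1],[0,0,0,0,0,0,1]]'
python3 - <<'E'
from h import *
o=get_obs();m=camera_model('wrist');im=camera('wrist');cv2.imwrite('pics/w6.png',im);np.save('pics/w6.npy',m['pose'])
np.savez('pics/w6t.npz',p=o['eef_pos'],q=o['eef_rot'])
print(o['time_s'],o['eef_pos'],R.from_quat(o['eef_rot'][[1,2,3,0]]).as_matrix().round(4))
crop(im,400,60,500,260,4,'pics/w6c.png')
crop(cv2.imread('pics/w5.png'),400,0,500,200,4,'pics/w5c.png')
E
```

```text
time_s: 5.33
eef_pos: [0.3996, 0.3383, 0.2281]
eef_rot: [-0.705, 0.706, -0.05, 0.049]
wrist_force: [0.2, 0.0, -2.4]
opening: 0.104
5.3333 [0.39959384 0.33830965 0.22809199] [[ 9.901e-01 -1.900e-03  1.406e-01]
 [-1.406e-01 -8.000e-04  9.901e-01]
 [-1.700e-03 -1.000e+00 -1.100e-03]]
```

View pics/w6.png

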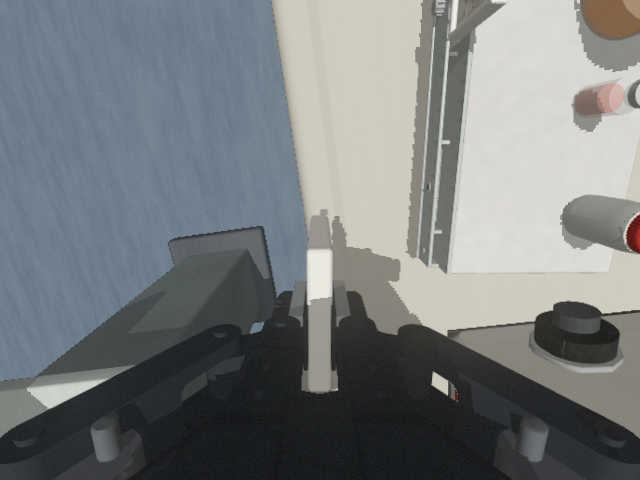

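View pics/w6c.png

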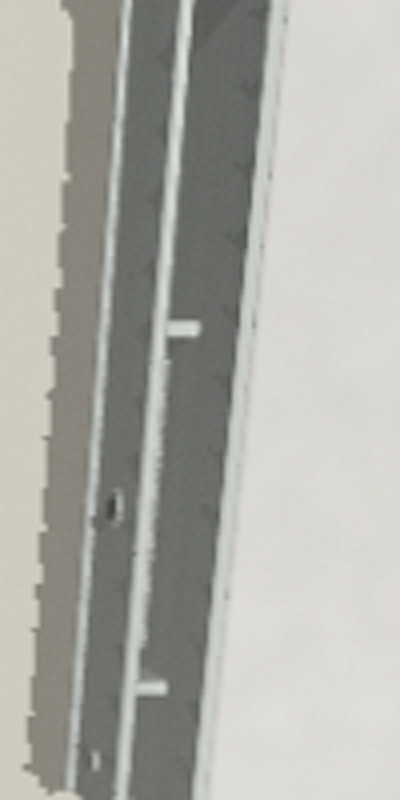

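View pics/w5c.png

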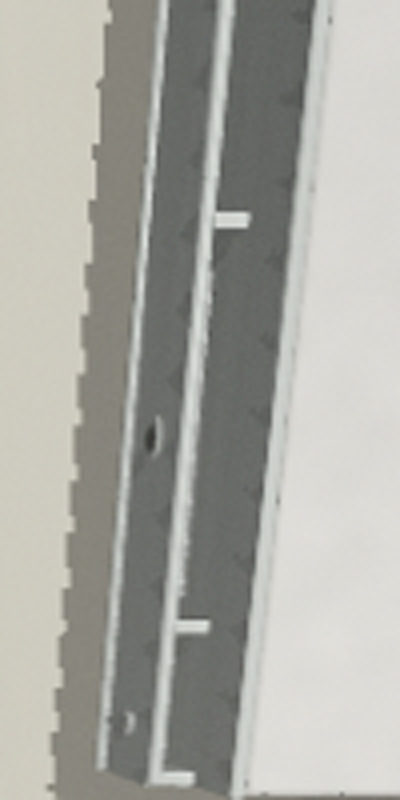

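```bash
python3 - <<'E'
from h import *
m=camera_model('wrist');m5=dict(m,pose=np.load('pics/w5.npy'));m6=dict(m,pose=np.load('pics/w6.npy'))
c5=lambda x,y:(400+x/4-.5,0+y/4-.5);c6=lambda x,y:(400+x/4-.5,60+y/4-.5)
for n,a,b in (('upL',(215,219),(168,328)),('upWall',(250,219),(201,328)),('loLip',(177,627),(135,688)),('loWall',(210,627),(167,688))):
    X,e=tri([ray(m5,c5(*a)),ray(m6,c6(*b))]);print(n,X.round(4),np.round(e,1),atz(m5,c5(*a),.09).round(4),atz(m6,c6(*b),.09).round(4))
def yaw(p,q): d=p-q;return np.degrees(np.arctan2(d[0],d[1])),
print('lip line w6',yaw(atz(m6,c6(186,0),.09),atz(m6,c6(122,790),.09)))
print('wall top line w6',yaw(atz(m6,c6(283,0),.108),atz(m6,c6(204,790),.108)))
print('lip line w5',yaw(atz(m5,c5(227,0),.09),atz(m5,c5(156,780),.09)))
print('walltop w5',yaw(atz(m5,c5(327,0),.108),atz(m5,c5(238,795),.108)))
print(atz(m6,c6(283,0),.108),atz(m6,c6(204,790),.108),'inner cheek rows',atz(m6,c6(185,336),.09),atz(m6,c6(150,681),.09))
E
```

```text
upL [0.507  0.3973 0.0884] [0.1 0.1] [0.5063 0.397  0.09  ] [0.5066 0.3973 0.09  ]
upWall [0.5135 0.3964 0.0887] [0.1 0.1] [0.5129 0.3961 0.09  ] [0.5132 0.3964 0.09  ]
loLip [0.4968 0.3228 0.0883] [0.2 0.2] [0.4964 0.3229 0.09  ] [0.4961 0.3233 0.09  ]
loWall [0.5035 0.3219 0.0885] [0.1 0.1] [0.503 0.322 0.09 ] [0.5029 0.3224 0.09  ]
lip line w6 (np.float64(7.572175685723554),)
wall top line w6 (np.float64(7.7110111817001625),)
lip line w5 (np.float64(7.597775710668451),)
walltop w5 (np.float64(7.892651165546721),)
[0.52335242 0.4512637  0.108     ] [0.50351064 0.30472286 0.108     ] inner cheek rows [0.50990512 0.39526523 0.09      ] [0.49936284 0.32444361 0.09      ]
```

```bash
python3 -m jog '[[20,0,8,0,-0.35,0,1],[35,0,12,0,0,0,1],[31,0,10,0,0,0,1],[10,0,4,0,0,0,1],[0,0,0,0,0,0,1],[0,0,0,0,0,0,1]]'
python3 - <<'E'
from h import *
o=get_obs();print(o['time_s'],o['eef_pos'],R.from_quat(o['eef_rot'][[1,2,3,0]]).as_matrix().round(4),o['wrist_force'])
im=camera('wrist');cv2.imwrite('pics/w7.png',im)
E
```

```text
time_s: 5.88
eef_pos: [0.4994, 0.357, 0.2283]
eef_rot: [-0.705, 0.706, -0.049, 0.047]
wrist_force: [-0.4, -0.1, -0.8]
opening: 0.1
5.8833 [0.4994069  0.35695635 0.22833721] [[ 0.9907 -0.0022  0.1357]
 [-0.1357 -0.0013  0.9907]
 [-0.002  -1.     -0.0016]] [-0.40142567 -0.10413992 -0.83311275]
```

View pics/w7.png

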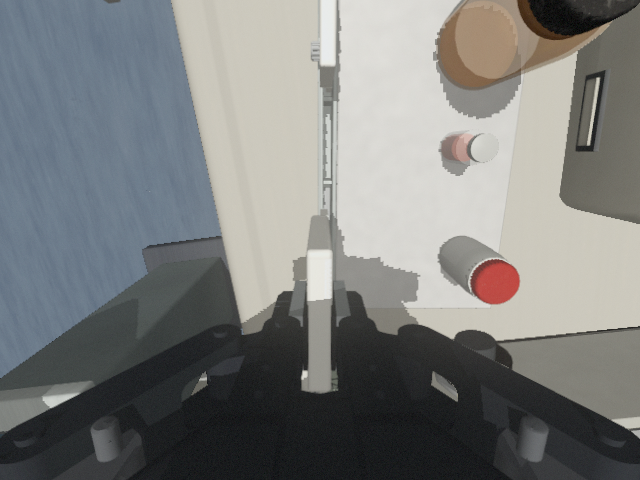

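```bash
python3 -m jog '[[0,15,1,0,0,0,1],[0,25,0,0,0,0,1],[0,17,0,0,0,0,1],[0,8,0,0,0,0,1],[0,0,0,0,0,0,1],[0,0,0,0,0,0,1]]'
python3 - <<'E'
from h import *
o=get_obs();print(o['time_s'],o['eef_pos'],R.from_quat(o['eef_rot'][[1,2,3,0]]).as_matrix().round(4),o['wrist_force'])
im=camera('wrist');cv2.imwrite('pics/w8.png',im);d=camera('side');crop(d,250,240,350,350,6,'pics/d8.png')
crop(im,270,0,370,300,3,'pics/w8c.png')
E
```

```text
time_s: 6.43
eef_pos: [0.4993, 0.3596, 0.1648]
eef_rot: [-0.705, 0.706, -0.047, 0.047]
wrist_force: [-0.3, 0.6, -0.6]
opening: 0.098
6.4333 [0.49925861 0.3595821  0.16475033] [[ 9.911e-01 -2.000e-04  1.331e-01]
 [-1.331e-01 -1.000e-04  9.911e-01]
 [-2.000e-04 -1.000e+00 -2.000e-04]] [-0.26619168  0.56480001 -0.63367404]
```

View pics/w8.png

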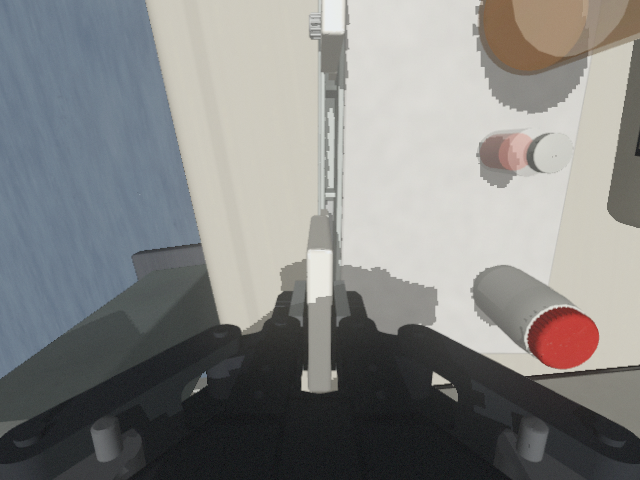

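View pics/d8.png

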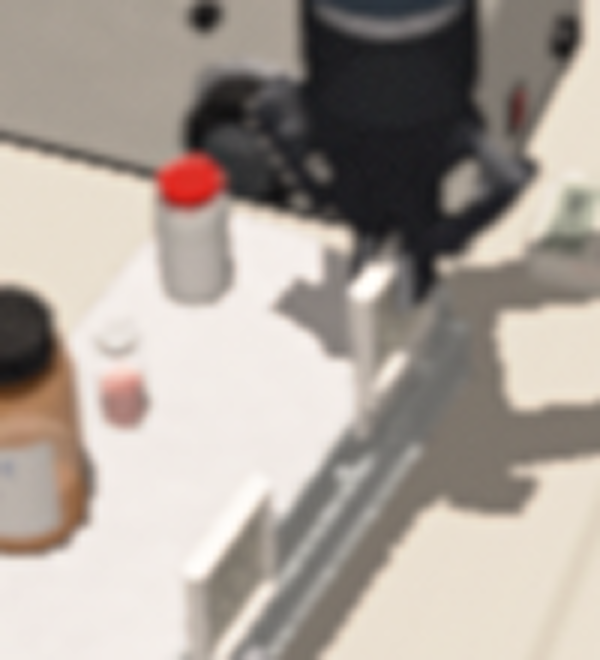

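```bash
python3 -m jog '[[0,3,0,0,0,0,1],[0,3,0,0,0,0,1],[0,0,0,0,0,0,1],[0,0,0,0,0,0,1]]'; python3 -m jog '[[2,0,0,0,0,0,1],[0,0,0,0,0,0,1]]'; python3 -m jog '[[1,0,0,0,0,0,1],[0,0,0,0,0,0,1]]';python3 -m jog '[[1,0,0,0,0,0,1],[0,0,0,0,0,0,1]]'
```

```text
time_s: 6.87
eef_pos: [0.4998, 0.3597, 0.1583]
eef_rot: [-0.706, 0.706, -0.047, 0.047]
wrist_force: [1.4, 0.1, -1.4]
opening: 0.099
time_s: 7.03
eef_pos: [0.5022, 0.3594, 0.1584]
eef_rot: [0.706, -0.705, 0.047, -0.047]
wrist_force: [-0.5, -1.0, -1.4]
opening: 0.101
time_s: 7.2
eef_pos: [0.503, 0.3593, 0.1583]
eef_rot: [0.706, -0.706, 0.047, -0.047]
wrist_force: [-0.1, -0.1, -0.3]
opening: 0.098
time_s: 7.37
eef_pos: [0.504, 0.3592, 0.1583]
eef_rot: [0.706, -0.706, 0.047, -0.047]
wrist_force: [-0.3, 0.4, -0.2]
opening: 0.097
```

```bash
for i in 1 ; do python3 -m jog '[[1,0,0,0,0,0,1],[0,0,0,0,0,0,1]]'; done; python3 -m jog '[[1,0,0,0,0,0,1],[0,0,0,0,0,0,1]]'
```

```text
time_s: 7.53
eef_pos: [0.5048, 0.3591, 0.1582]
eef_rot: [-0.706, 0.706, -0.047, 0.047]
wrist_force: [-0.2, -0.6, -0.6]
opening: 0.097
time_s: 7.7
eef_pos: [0.5051, 0.359, 0.1582]
eef_rot: [-0.705, 0.706, -0.048, 0.047]
wrist_force: [-3.4, 0.7, 0.4]
opening: 0.102
```

```bash
python3 -m jog '[[-1.3,0,0,0,0,0,1],[0,3,0,0,0,0,1],[0,3,0,0,0,0,1],[0,3,0,0,0,0,1],[0,0,0,0,0,0,1]]';  python3 -m jog '[[0,3,0,0,0,0,1],[0,0,0,0,0,0,1]]'
```

```text
time_s: 8.12
eef_pos: [0.5042, 0.3588, 0.1483]
eef_rot: [-0.705, 0.706, -0.048, 0.047]
wrist_force: [0.5, -0.6, -1.2]
opening: 0.099
time_s: 8.28
eef_pos: [0.5043, 0.359, 0.1456]
eef_rot: [-0.705, 0.706, -0.047, 0.047]
wrist_force: [0.1, -0.2, -1.0]
opening: 0.1
```

```bash
python3 -m jog '[[0,3,0,0,0,0,1],[0,0,0,0,0,0,1]]';  python3 -m jog '[[0,3,0,0,0,0,1],[0,0,0,0,0,0,1]]'
python3 - <<'E'
from h import *
im=camera('wrist');cv2.imwrite('pics/w9.png',im);d=camera('side');crop(d,270,260,340,340,8,'pics/d9.png')
crop(im,280,0,360,260,3,'pics/w9c.png')
E
```

```text
time_s: 8.45
eef_pos: [0.5043, 0.359, 0.1427]
eef_rot: [-0.705, 0.706, -0.047, 0.047]
wrist_force: [-0.3, 0.4, -0.8]
opening: 0.097
time_s: 8.62
eef_pos: [0.5043, 0.359, 0.1397]
eef_rot: [-0.705, 0.706, -0.047, 0.047]
wrist_force: [-0.4, -0.8, -0.6]
opening: 0.1
```

View pics/d9.png

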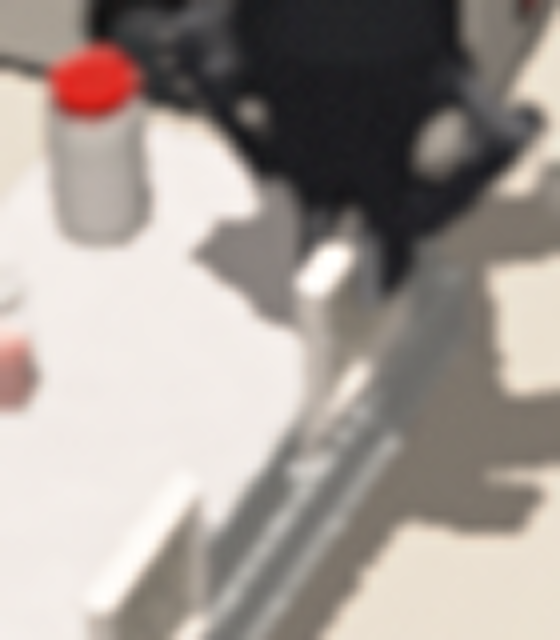

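View pics/w9.png

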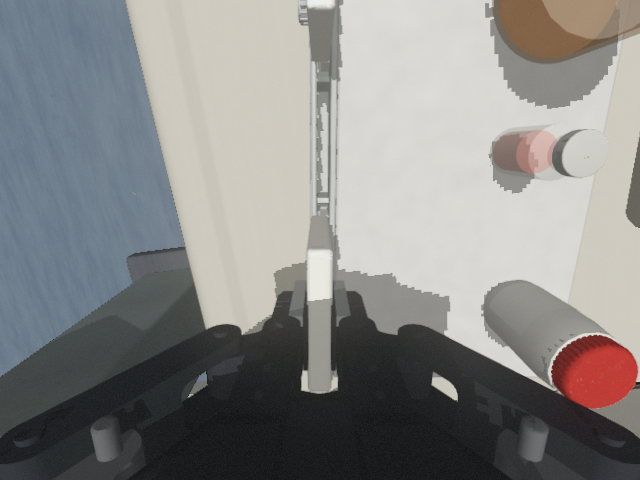

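```bash
for i in 1; do python3 -m jog '[[0,3,0,0,0,0,1],[0,0,0,0,0,0,1]]'; done;  python3 -m jog '[[0,2,0,0,0,0,1],[0,0,0,0,0,0,1]]';python3 -m jog '[[0,2,0,0,0,0,1],[0,0,0,0,0,0,1]]'
```

```text
time_s: 8.88
eef_pos: [0.5042, 0.359, 0.1368]
eef_rot: [-0.705, 0.706, -0.047, 0.047]
wrist_force: [-0.3, -0.3, -0.9]
opening: 0.095
time_s: 9.05
eef_pos: [0.5043, 0.359, 0.1349]
eef_rot: [-0.705, 0.706, -0.047, 0.047]
wrist_force: [-1.1, -0.4, -1.2]
opening: 0.102
time_s: 9.22
eef_pos: [0.5045, 0.3592, 0.1334]
eef_rot: [0.706, -0.706, 0.047, -0.047]
wrist_force: [-1.2, -0.5, 3.4]
opening: 0.097
```

```bash
python3 -m jog '[[0,2,0,0,0,0,1],[0,0,0,0,0,0,1]]';  python3 -m jog '[[0,2,0,0,0,0,1],[0,0,0,0,0,0,1]]';python3 -m jog '[[0,1,0,0,0,0,1],[0,0,0,0,0,0,1]]'
```

```text
time_s: 9.38
eef_pos: [0.5047, 0.3592, 0.1316]
eef_rot: [0.706, -0.705, 0.047, -0.047]
wrist_force: [-1.4, -1.2, 4.2]
opening: 0.1
time_s: 9.55
eef_pos: [0.5047, 0.3592, 0.1297]
eef_rot: [0.706, -0.705, 0.047, -0.047]
wrist_force: [-1.3, -0.8, 5.7]
opening: 0.099
time_s: 9.72
eef_pos: [0.5047, 0.3592, 0.129]
eef_rot: [0.706, -0.705, 0.047, -0.047]
wrist_force: [-2.2, -1.6, 6.1]
opening: 0.099
```

```bash
python3 -m jog '[[0,1,0,0,0,0,1],[0,0,0,0,0,0,1]]';  python3 -m jog '[[0,1,0,0,0,0,1],[0,0,0,0,0,0,1]]'
```

```text
time_s: 9.88
eef_pos: [0.5048, 0.3592, 0.1287]
eef_rot: [0.706, -0.705, 0.047, -0.047]
wrist_force: [-2.2, -2.1, 9.8]
opening: 0.099
time_s: 10.05
eef_pos: [0.5049, 0.3593, 0.1286]
eef_rot: [0.706, -0.705, 0.047, -0.048]
wrist_force: [-5.9, -3.9, 14.5]
opening: 0.101
```

```bash
python3 -m jog '[[0,1,0,0,0,0,1],[0,0,0,0,0,0,1],[0,0,0,0,0,0,1]]'; python3 - <<'E'
from h import *
o=get_obs();print(o['time_s'],o['eef_pos'],R.from_quat(o['eef_rot'][[1,2,3,0]]).as_matrix().round(4),o['wrist_force'],o['torque'])
im=camera('wrist');cv2.imwrite('pics/w10.png',im);d=camera('side');crop(d,270,260,340,340,8,'pics/d10.png')
s=camera('scene');cv2.imwrite('pics/s10.png',s)
m=camera_model('side')
# predicted shoulder end L at home and top corners
bx=np.array([.991,-.134,0]);by=np.array([.134,.991,0]);b=np.array([.5082,.3592,.09])
for n,(x,y,z) in dict(topL=(-4.75,30,68),shL=(-9.5,30,0),shR=(-9.5,-30,0),topLb=(0,30,68),topR=(-4.75,-30,68)).items():
    P=b+(bx*x+by*y+np.array([0,0,z]))/1000; print(n,P.round(4),((proj(m,P)[0]-[270,260]+.5)*8).round(0))
E
```

```text
time_s: 10.3
eef_pos: [0.5051, 0.3594, 0.1286]
eef_rot: [0.706, -0.705, 0.046, -0.048]
wrist_force: [-7.3, -4.6, 19.9]
opening: 0.098
10.3 [0.50505625 0.35936064 0.12856114] [[ 9.911e-01  1.700e-03  1.328e-01]
 [-1.328e-01  4.000e-04  9.911e-01]
 [ 1.600e-03 -1.000e+00  6.000e-04]] [-7.33365816 -4.5829157  19.94049389] [-0.83331511  1.56795925  0.01435978]
topL [0.5075 0.3896 0.158 ] [317. 312.]
shL [0.5028 0.3902 0.09  ] [335. 461.]
shR [0.4948 0.3307 0.09  ] [418. 344.]
topLb [0.5122 0.3889 0.158 ] [304. 307.]
topR [0.4995 0.3301 0.158 ] [402. 195.]
```

View pics/d10.png

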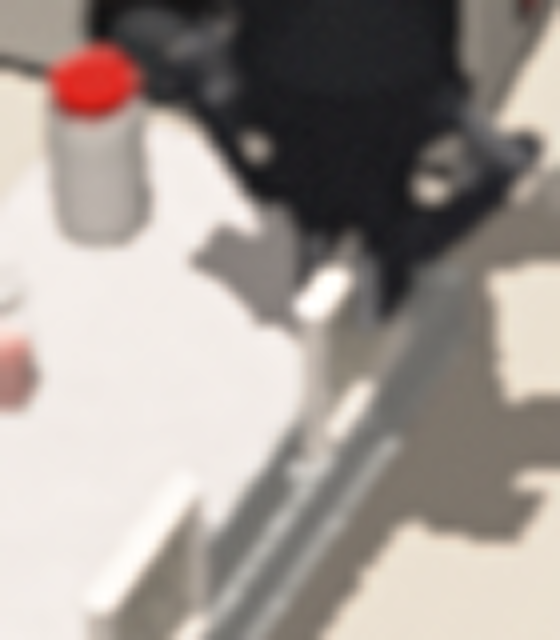

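View pics/s10.png

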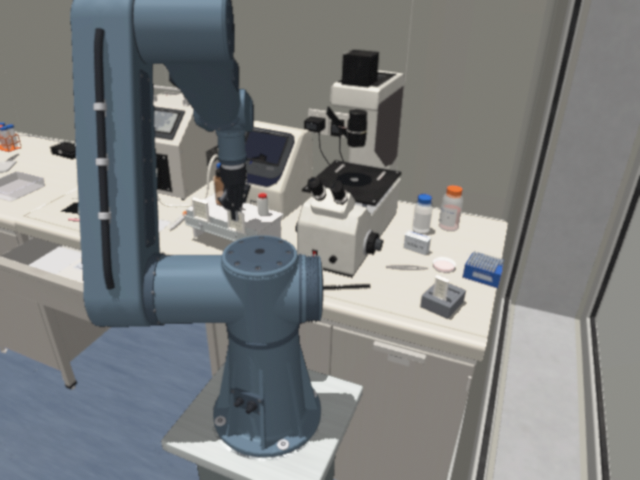

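View pics/w10.png

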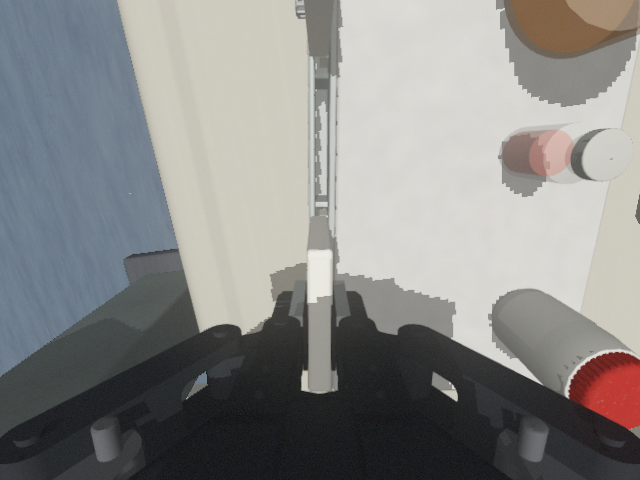

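```bash
python3 -m jog '[[-0.5,-0.7,0,0,0,0,1],[0,0,0,0,0,0,1],[0,0,0,0,0,0,1],[0,0,0,0,0,0,1]]';python3 -m jog '[[0,0,0,0,0,0,1],[0,0,0,0,0,0,1],[0,0,0,0,0,0,1],[0,0,0,0,0,0,1],[0,0,0,0,0,0,1],[0,0,0,0,0,0,1]]'; python3 -c "
from bench import *
o=get_obs();print(o['wrist_force'],o['torque'],o['dq'].round(4))"
```

```text
time_s: 10.78
eef_pos: [0.5048, 0.3593, 0.1286]
eef_rot: [0.706, -0.705, 0.046, -0.048]
wrist_force: [-5.2, -3.7, 15.8]
opening: 0.102
time_s: 11.28
eef_pos: [0.5049, 0.3594, 0.1286]
eef_rot: [0.706, -0.705, 0.046, -0.048]
wrist_force: [-4.5, -3.5, 16.0]
opening: 0.105
[-4.47400862 -3.47671657 15.9840562 ] [-0.77165855  0.98457709  0.00511946] [ 0.0004 -0.0014 -0.0006  0.0004  0.001   0.0012]
```

```bash
python3 -c "
from bench import *
print(hand_in());o=get_obs();print(o['time_s'],o['eef_pos'],o['wrist_force'],o['opening'])"
```

```text
the job is handed in; nothing more can be done
None
the job is handed in; nothing more can be done
```

I took the wide holder from the stand's far slot, carried it round in front of the microscope, and pressed it home in the empty bay. I handed in at about 11.3 s with the gripper still holding it. `hand_in` gives no verdict, so success is not confirmed.

**Seating:**
- The ejector made contact with the TCP at about 0.1345 m. Stiff lip contact came at 0.1286 m, about 5.9 mm lower against the 6 mm expected.
- In the side view, the top of the holder's left end was within about a pixel of where it should be at home.

**Force:** The steady push was about 16 N upward, with about 4.5 N and 3.5 N sideways. The highest I read was about 20 N upward, after which I backed off slightly. The arm was still and upright at hand-in, and the gripper opening was about 0.10.

**Less certain:**
- The right end of the shoulder was hidden by the gripper. That it is seated rests on the tool being level and the wrist moment putting the push within about 5 mm of mid-holder.
- Before lifting, closing the fingers gave a 6 N upward reading and moved the TCP up about 4 mm. The grasp held, and I measured the holder's position in the gripper again after lifting.

In the last pictures the narrow holder, the bottles and the forceps stood where they started. I did not check the timer or the marker closely.

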